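# Sort stick blanks and finger planes into their trays

## Robot

A 7-joint arm with a two-finger parallel gripper is mounted at the origin on the work surface. World frame = base frame: x ahead of the robot, y to its left, z up, the work surface at z = 0. Lengths are in m, angles in rad, forces in N, time in s.
With the tool pointing down it reaches from about 0.425 to 0.875 m from the base axis. Payload 4.7 kg.
Tool frame: the origin (TCP) lies at the very end of the fingers, on their centre line; the grasp point (between the pads) lies 19 mm behind it; z points along the fingers, y is the line along which they close (so a half turn about z gives the same grasp; the last joint's range is limited). The gripper opens to 87 mm and grips with 3 to 60 N. Pads are 19 mm wide; open, the fingers measure 117 mm over their backs; the gripper's body (75 mm by 190 mm) begins 51 mm behind the grasp point.
Start: joints at [-1.217, 0.321, -0.07, 1.45, 0.023, 1.371, -0.057], TCP at [0.217, 0.613, 0.196] pointing down, gripper open.
Joint ranges: [-2.86, 2.86], [-0.3, 2.09], [-1.38, 1.24], [0.06, 2.45], [-1.56, 4.7], [0.09, 2.05], [-2.69, 2.69]. Speed limits (rad/s): [2.57, 2.57, 3.14, 3.14, 3.14, 3.14, 3.14].

## Interface

Orientations are given as a rotation vector (axis times angle).
In Python, from bench import get_state, get_image, get_calibration, close_job gives the robot as it stands.
- The arm moves only by the shell command python3 -m crank 'ROWS' [FORCE]. ROWS is JSON, a list of rows, each a list of 5 numbers: the opening, from 0 (shut) to 1 (fully open), then the shift along the world's x, y, z in units of 0.2 m (1.0 is 0.2 m), then the turn about the world's z in units of 2 pi rad (1.0 is 2 pi rad). A call has 1 to 5 rows; each row is the pose to reach, as a shift and turn from the pose commanded when the call began, turning the shorter way round; what a row does not reach only later rows make up. A row lasts 1/8 s, in which the tool goes at most 62.5 mm and 10.7 degrees, less where a joint would pass 70% of its speed; a pose out of reach is approached as far as the arm can. A call with a number of a shift or a turn outside -1 to 1 is refused whole. A call with a gripper value outside its range is refused whole. The fingers move at their own pace and stop on an object; FORCE is the grip in N (left out, the last holds). Time passes only in rows, so rows that repeat a pose let the fingers close. It gives the time, the measured TCP pose, the force, the opening and the grip force at its end, in the units of the state.
- get_state(): the state, without advancing time (a new reading comes with each control period).
- get_image(name): name is "scene" or "side" or "wrist"; returns the picture (384x512x3 uint8, red, green, blue); there is no depth.
- get_calibration(name): a dict with "fovy" (degrees; the focal length in pixels is half the picture's height over the tangent of half this angle, whatever the lens; pixels are square), "cx", "cy" (the principal point, pixels), "R" (3x3) and "t" (3): a world point X has camera coordinates R X + t. Camera axes: x right, y down, z forward; pixel columns grow to the right and rows downward; lengths in m; the calibration is good to about 2 mm. A picture is of the moment at which its call begins: read the wrist's pose just before it. get_calibration takes no time and is no camera call; for the wrist camera it gives the pose at the moment of the call.
- close_job(): hands the job in; it is judged then, once.
The state is a dict: "time": time; "joint_positions": joint angles; "qd": joint speeds; "joint_torque": joint torques, N m; "position": TCP position; "tool_rot": TCP orientation; "ft_force": force on the tool from outside, world axes, zero at the start; "torque": the same for the moment, N m; "grip_width": opening from 0.0 (shut) to 1.0 (fully open); "grip_force": force on a finger pad.
Only numpy, scipy, OpenCV 4.12 (cv2) and the standard library are available. Lean on these libraries where they do the work, as an engineer would, in place of code of your own. Each camera call takes 0.05 s, during which the arm holds its last target. There are 200 camera calls.

## Task

Clear the middle of the chopstick maker's bench: put the two loose square stick blanks in the tray that already holds a stick, and the two loose finger planes in the tray that already holds a plane. Lay the sticks flat on the tray floor side by side, lengthwise along the tray and not across or on top of one another, and stand the planes on their soles on the floor of their tray. The stick and plane already in the trays stay in them like the rest, and the glue bottle, mug and mallet are left where they are.

Things in the scene. Friction and masses are not known exactly. Their poses are not given: they have to be found in the camera images.
- stick_tray: Dark wooden tray fixed to the bench: 220 (x) x 162 (y) x 20 high outside, walls and floor 6 thick, so 208 x 150 inside. Origin at the centre of its underside, on the bench. Left or right of the row of pieces (the two like trays swap), x within 0.2 rad of straight ahead. This one already holds one stick.
- plane_tray: Dark wooden tray fixed to the bench: 220 (x) x 162 (y) x 20 high outside, walls and floor 6 thick, so 208 x 150 inside. Origin at the centre of its underside, on the bench. Left or right of the row of pieces (the two like trays swap), x within 0.2 rad of straight ahead. This one already holds one finger plane.
- stick_a: Square oak stick blank, 150 long, 14 x 14 in section, 25 g. Origin at the middle of the stick (7 above what it lies on), x along its length. Starts loose in the row of 4 mixed pieces mid-bench, 105 apart sideways, any place, length within 0.3 rad of straight ahead, either way round.
- stick_b: Square oak stick blank, 150 long, 14 x 14 in section, 25 g. Origin at the middle of the stick (7 above what it lies on), x along its length. Starts loose in the row of 4 mixed pieces mid-bench, 105 apart sideways, any place, length within 0.3 rad of straight ahead, either way round.
- plane_a: Small oak finger plane: block 80 long (x), 34 wide (y), 26 high, 110 g, on its flat sole; a dark steel iron 22 wide and a low pin stand out of its top, up to 48 above the sole, within x -19 to +9. Origin under the middle of the sole, z up. Starts loose in the row of 4 mixed pieces mid-bench, 105 apart sideways, any place, length within 0.3 rad of straight ahead, either way round.
- plane_b: Small oak finger plane: block 80 long (x), 34 wide (y), 26 high, 110 g, on its flat sole; a dark steel iron 22 wide and a low pin stand out of its top, up to 48 above the sole, within x -19 to +9. Origin under the middle of the sole, z up. Starts loose in the row of 4 mixed pieces mid-bench, 105 apart sideways, any place, length within 0.3 rad of straight ahead, either way round.
- tray_stick: Square oak stick blank, 150 long, 14 x 14 in section, 25 g. Origin at the middle of the stick (7 above what it lies on), x along its length. Already lies in stick_tray, lengthwise, near its -y wall (its middle at tray y about -55, x within 15 of the centre); the rest of that tray is empty.
- tray_plane: Small oak finger plane: block 80 long (x), 34 wide (y), 26 high, 110 g, on its flat sole; a dark steel iron 22 wide and a low pin stand out of its top, up to 48 above the sole, within x -19 to +9. Origin under the middle of the sole, z up. Already stands in plane_tray, lengthwise, its origin at tray x about -52, y about -33; the rest of that tray is empty.
- glue: A white glue bottle, 48 across and 120 high, standing beyond the row of pieces. Origin at the centre of its foot; a bystander, to be left alone.
- mug: A white mug, 72 across and 75 high, standing beyond the row of pieces. Origin at the centre of its foot; a bystander, to be left alone.
- mallet: A wooden mallet lying beyond the row of pieces, roughly across the robot's view: head 50 x 90 x 50 high with its centre 70 along +y from the origin, handle 22 thick reaching 135 along -y. Origin under the handle's root, at bench height; a bystander, to be left alone.

How it is judged:
At the end, for the whole second after the job is handed in: The 3 sticks rest flat in stick_tray (middle under 19 mm above the bench, 0.1 rad of level), within 0.2 rad of its long axis, middles within 35 mm along, 72 mm across of its centre; the 3 planes rest in plane_tray on their soles (under 11 mm up, 0.15 rad), within 85 and 62 mm (x of stick_a in the frame of stick_tray between -0.035 and 0.035 m and y of stick_a in the frame of stick_tray between -0.072 and 0.072 m and z of stick_a in the frame of stick_tray between 0.004 and 0.019 m and angle between the x axis of each of stick_a, stick_b, tray_stick and the x axis of stick_tray, either way round below 0.2 rad and angle between stick_a's own x axis and vertical between 1.471 and 1.671 rad and linear speed of each of stick_a, stick_b, tray_stick, plane_a, plane_b, tray_plane below 0.02 m/s and x of stick_b in the frame of stick_tray between -0.035 and 0.035 m and y of stick_b in the frame of stick_tray between -0.072 and 0.072 m and z of stick_b in the frame of stick_tray between 0.004 and 0.019 m and angle between stick_b's own x axis and vertical between 1.471 and 1.671 rad and x of tray_stick in the frame of stick_tray between -0.035 and 0.035 m and y of tray_stick in the frame of stick_tray between -0.072 and 0.072 m and z of tray_stick in the frame of stick_tray between 0.004 and 0.019 m and angle between tray_stick's own x axis and vertical between 1.471 and 1.671 rad and x of plane_a in the frame of plane_tray between -0.085 and 0.085 m and y of plane_a in the frame of plane_tray between -0.062 and 0.062 m and z of plane_a in the frame of plane_tray between 0 and 0.011 m and angle between each of plane_a, plane_b, tray_plane's own z axis and vertical below 0.15 rad and x of plane_b in the frame of plane_tray between -0.085 and 0.085 m and y of plane_b in the frame of plane_tray between -0.062 and 0.062 m and z of plane_b in the frame of plane_tray between 0 and 0.011 m and x of tray_plane in the frame of plane_tray between -0.085 and 0.085 m and y of tray_plane in the frame of plane_tray between -0.062 and 0.062 m and z of tray_plane in the frame of plane_tray between 0 and 0.011 m); the robot touches nothing.
It fails at once if the glue bottle is knocked or moved by more than 30 mm (distance of glue from where it was at the start of the episode above 0.03 m).
It fails at once if the mug is knocked or moved by more than 30 mm (distance of mug from where it was at the start of the episode above 0.03 m).
It fails at once if the mallet is knocked or moved by more than 30 mm (distance of mallet from where it was at the start of the episode above 0.03 m).
It also fails if it takes over 66 s, if anything falls off the work surface, if the arm or the gripper's body presses on something with over 40 N, if the wrist force passes 120 N, or if a joint passes its speed limit or range.

## Working session

There is one attempt and no reset: what is moved stays moved. The work goes in short steps, Python scripts to look and compute and a shell command to move; the robot and the scene stay as the last step left them, time stands still between calls to the robot, and variables do not carry over. Pictures are saved under pics/ and viewed, at most 10 in all, crops included, and the job is handed in when it is done.

```bash
mkdir -p pics; ls; python3 - <<'E'
from bench import *
import cv2,numpy as np
s=get_state();print(s)
for n in("scene","side"):
    im=get_image(n);cv2.imwrite(f"pics/{n}0.png",im[:,:,::-1]);c=get_calibration(n);print(n,c)
a=[cv2.imread(f"pics/{n}0.png") for n in("scene","side")]
E
```

```text
pics
{'time': 0.0, 'joint_positions': array([-1.21694365,  0.32181531, -0.07011305,  1.45166475,  0.02258696,
        1.37080597, -0.05692527]), 'qd': array([ 7.97973275e-04, -9.55280040e-04, -4.10334468e-04,  1.18543398e-04,
       -9.45713963e-04, -3.16664500e-04, -2.91133359e-05]), 'joint_torque': array([ 4.68200471e-05, -4.91305089e+01, -4.04218035e-01, -3.12515795e+01,
       -6.38970640e-02,  4.40039474e-02,  1.76147032e-04]), 'position': array([0.21644192, 0.61226482, 0.19517192]), 'tool_rot': array([-5.31031867e-01, -3.09613540e+00,  2.96862664e-03]), 'ft_force': array([ 0.8885627 , -0.15220209,  0.52788899]), 'torque': array([-0.03297299, -0.00471193,  0.00290759]), 'grip_force': 0.0, 'grip_width': 1.0014918584014048}
scene {'fovy': 44.82369345406324, 'cx': 253.21456398408367, 'cy': 196.3340963628659, 'R': array([[ 0.76969519,  0.63833144,  0.01011364],
       [ 0.48650188, -0.57621515, -0.65672827],
       [-0.41338267,  0.5104009 , -0.75405947]]), 't': array([-0.47126892, -0.28593322,  1.48960078])}
side {'fovy': 47.06661928970706, 'cx': 252.071547366895, 'cy': 191.91013357125652, 'R': array([[-0.99931971, -0.03626946,  0.00668136],
       [-0.02516012,  0.53801648, -0.84255874],
       [ 0.02696447, -0.84215367, -0.53856301]]), 't': array([0.6003549 , 0.05109068, 1.14065515])}
```

View pics/scene0.png

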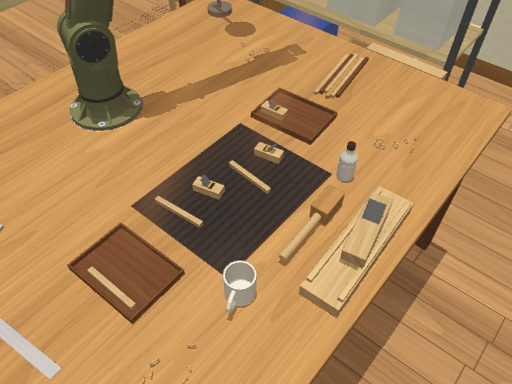

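View pics/side0.png

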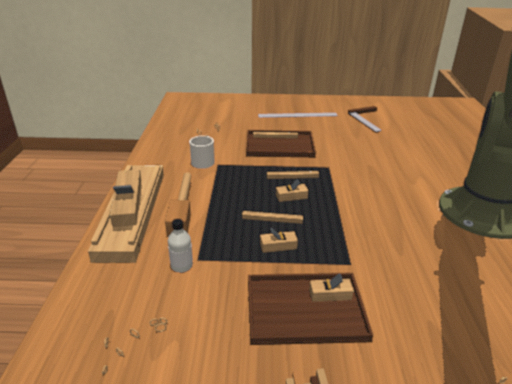

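The scene view shows the plane tray at the upper right (293,115) and the stick tray at the lower left (127,270). The mat's row runs stick (178,211), plane (208,187), stick (249,176), plane (268,152). The mug (239,283), glue bottle (347,162) and mallet (312,225) sit beyond it. The side view agrees.

```bash
cat > h.py <<'E'
import cv2,numpy as np
from bench import get_calibration
def cast(c,px,z):
    f=192/np.tan(np.radians(c["fovy"])/2); px=np.atleast_2d(px).astype(float)
    R=np.array(c["R"]);C=-R.T@np.array(c["t"])
    d=np.c_[(px[:,0]-c["cx"])/f,(px[:,1]-c["cy"])/f,np.ones(len(px))]@R
    return (C+d*((z-C[2])/d[:,2])[:,None])[:,:2]
def pieces(im,c,amin=100):
    "im bgr; dark regions (mat, trays), then bright parts inside each"
    hsv=cv2.cvtColor(im,cv2.COLOR_BGR2HSV);V=hsv[...,2]
    dark=cv2.morphologyEx((V<125).astype(np.uint8),cv2.MORPH_OPEN,np.ones((3,3)))
    out=[]
    for k in cv2.findContours(dark,cv2.RETR_EXTERNAL,cv2.CHAIN_APPROX_NONE)[0]:
        if cv2.contourArea(k)<2500: continue
        h=cv2.convexHull(k); q=cv2.approxPolyDP(h,0.04*cv2.arcLength(h,True),True)[:,0]
        m=np.zeros_like(V);cv2.fillPoly(m,[h],1);m=cv2.erode(m,np.ones((7,7)))
        b=((V>140)&(m>0)).astype(np.uint8)
        ps=[p for p in cv2.findContours(b,cv2.RETR_EXTERNAL,cv2.CHAIN_APPROX_NONE)[0] if cv2.contourArea(p)>amin]
        out.append((q,ps))
    return out
def rep(im,c):
    for q,ps in pieces(im,c):
        print("REGION px",q.tolist(),"z.02",cast(c,q,.02).round(3).tolist())
        for p in ps:
            w=cast(c,p[:,0],.012)*1000
            r=cv2.minAreaRect(w.astype(np.float32)); b=cv2.boxPoints(r)
            e=b[1]-b[0] if np.hypot(*(b[1]-b[0]))>np.hypot(*(b[2]-b[1])) else b[2]-b[1]
            a=(np.degrees(np.arctan2(e[1],e[0]))+90)%180-90
            print("  piece c",np.round(r[0]),"size",np.round(r[1]),"ang",round(a,1),"px",p[:,0].mean(0).round())
E
python3 - <<'E'
from h import *
for n in("scene","side"):
    c=get_calibration(n);print(n,"cam",(-np.array(c["R"]).T@c["t"]).round(2));rep(cv2.imread(f"pics/{n}0.png"),c)
E
```

```text
scene cam [ 1.12 -0.62  0.94]
REGION px [[241, 124], [330, 175], [220, 272], [133, 204]] z.02 [[0.399, 0.199], [0.724, 0.194], [0.702, -0.228], [0.393, -0.221]]
  piece c [ 489. -156.] size [149.  15.] ang 5.1 px [178. 210.]
  piece c [488. -43.] size [82. 35.] ang 14.3 px [207. 185.]
  piece c [549.  57.] size [ 15. 150.] ang -4.7 px [250. 175.]
  piece c [528. 171.] size [82. 35.] ang 11.1 px [269. 150.]
REGION px [[113, 0], [143, 107], [84, 128], [58, 20], [66, 0]] z.02 [[-0.512, 0.451], [0.112, 0.062], [0.054, -0.119], [-0.545, 0.208], [-0.657, 0.326]]
  piece c [-222.  236.] size [ 40. 550.] ang -31.3 px [121.  53.]
side cam [0.57 0.95 0.65]
REGION px [[352, 274], [371, 341], [250, 344], [250, 275]] z.02 [[0.384, 0.27], [0.377, 0.438], [0.588, 0.454], [0.595, 0.282]]
  piece c [429. 298.] size [83. 37.] ang 5.9 px [331. 287.]
REGION px [[217, 166], [327, 167], [350, 264], [198, 260]] z.02 [[0.71, -0.172], [0.388, -0.181], [0.384, 0.24], [0.708, 0.241]]
  piece c [534. 146.] size [82. 37.] ang 11.5 px [279. 238.]
  piece c [549.  56.] size [ 17. 150.] ang -5.0 px [272. 215.]
  piece c [495. -69.] size [82. 38.] ang 14.4 px [292. 190.]
  piece c [ 489. -158.] size [149.  17.] ang 2.7 px [292. 173.]
REGION px [[466, 9], [511, 31], [495, 383], [445, 383]] z.02 [[-0.955, -2.738], [-0.965, -2.001], [0.194, 0.512], [0.274, 0.516]]
  piece c [113. 286.] size [394.  63.] ang 62.0 px [493. 294.]
  piece c [-148. -532.] size [1050.  125.] ang 69.5 px [459. 136.]
REGION px [[449, 0], [427, 95], [252, 92], [252, 0]] z.02 [[-0.962, -3.144], [-0.087, -0.806], [0.63, -0.802], [0.711, -3.013]]
```

```bash
python3 -m crank '[[1,1,-1,0.3,0.065],[1,1,-1,0.3,0.065],[1,1,-1,0.3,0.065],[1,1,-1,0.3,0.065],[1,1,-1,0.3,0.065]]' 20; python3 -m crank '[[1,0.35,-0.3,0,0],[1,0.35,-0.3,0,0],[1,0.35,-0.3,0,0]]'
python3 - <<'E'
from h import *
from bench import *
s=get_state();print(s["time"],s["position"],s["tool_rot"])
c=get_calibration("wrist");im=get_image("wrist")[:,:,::-1].copy();cv2.imwrite("pics/w1.png",im);print((-np.array(c["R"]).T@c["t"]).round(3));rep(im,c)
E
```

```text
time: 0.72
position: [0.4193, 0.4097, 0.2567]
tool_rot: [-0.102, 3.139, -0.001]
ft_force: [-0.3, -0.3, 0.2]
grip_width: 0.998
grip_force: 0.0
time: 1.1
position: [0.489, 0.3496, 0.2557]
tool_rot: [-0.098, 3.14, -0.003]
ft_force: [0.5, -0.5, 0.2]
grip_width: 0.996
grip_force: 0.0
1.1 [0.48899447 0.34955917 0.25567935] [-9.80886578e-02  3.14001545e+00 -2.58852563e-03]
[0.422 0.346 0.444]
REGION px [[511, 217], [511, 297], [367, 302], [352, 276], [430, 217]] z.02 [[0.544, 0.699], [0.666, 0.73], [0.688, 0.52], [0.647, 0.493], [0.551, 0.588]]
  piece c [626. 568.] size [ 29. 120.] ang -86.3 px [406. 264.]
  piece c [615. 637.] size [90. 27.] ang 9.6 px [453. 263.]
  piece c [587. 581.] size [21. 44.] ang -45.8 px [417. 237.]
REGION px [[198, 70], [320, 138], [318, 210], [205, 202]] z.02 [[0.381, 0.266], [0.454, 0.425], [0.551, 0.433], [0.549, 0.278]]
  piece c [551. 383.] size [21. 94.] ang -75.8 px [283. 208.]
  piece c [455. 339.] size [158.  69.] ang 63.6 px [257. 125.]
REGION px [[0, 54], [165, 65], [511, 383], [0, 383]] z.02 [[0.377, 0.025], [0.377, 0.226], [0.817, 0.769], [0.871, -0.041]]
  piece c [687. 414.] size [ 67. 476.] ang -86.3 px [290. 296.]
  piece c [641. 644.] size [20. 44.] ang -8.8 px [453. 275.]
  piece c [627. 548.] size [ 29. 160.] ang -86.3 px [391. 263.]
  piece c [651.  79.] size [26. 91.] ang -2.5 px [ 66. 262.]
  piece c [563. 358.] size [ 43. 147.] ang -85.2 px [261. 217.]
  piece c [536. 159.] size [84. 48.] ang 11.8 px [119. 186.]
  piece c [530.  59.] size [ 17. 117.] ang -6.1 px [ 45. 175.]
  piece c [466. 331.] size [100.  43.] ang 61.6 px [248. 135.]
  piece c [570. 363.] size [421. 195.] ang 61.3 px [261. 198.]
```

View pics/w1.png

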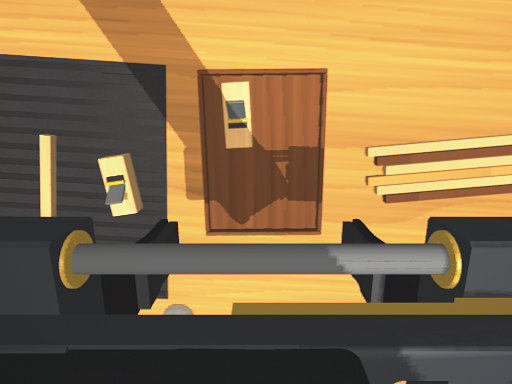

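The wrist view shows the whole plane tray with corners (198,70), (327,69), (320,235) and (206,235). Its plane's top spans (222,82) to (253,146), and the loose plane spans (98,158) to (141,212).

```bash
python3 - <<'E'
from h import *
c=get_calibration("wrist")
q=cast(c,[(198,70),(327,69),(320,235),(206,235)],.02);print(q.round(3),q.mean(0))
d=np.linalg.norm(np.roll(q,-1,0)-q,axis=1);print(d)
e=(q[3]+q[2]-q[0]-q[1]);print("ang",np.degrees(np.arctan2(e[1],e[0])))
for P in([(222,82),(249,81),(253,146),(228,149)],[(98,158),(130,154),(141,212),(112,217)]):
    p=cast(c,P,.026);e=p[2]+p[3]-p[0]-p[1];print(p.mean(0).round(4),np.degrees(np.arctan2(e[1],e[0])),np.linalg.norm(e)/2)
E
```

```text
[[0.379 0.268]
 [0.367 0.427]
 [0.585 0.443]
 [0.595 0.284]] [0.48141984 0.35543172]
[0.15886245 0.21825141 0.15923196 0.21719541]
ang 4.140864050437246
[0.4296 0.3207] 7.33136729506333 0.08077668114984617
[0.531  0.1697] 9.661995149585575 0.08001049122294385
```

```bash
python3 -m crank '[[1,0.21,-0.92,-0.75,0.02],[1,0.21,-0.92,-0.75,0.02],[1,0.21,-0.92,-0.75,0.02],[1,0.21,-0.92,-0.75,0.02],[1,0.21,-0.92,-0.75,0.02]]'
python3 - <<'E'
from h import *
from bench import *
s=get_state();print(s["position"],s["tool_rot"])
c=get_calibration("wrist");im=get_image("wrist")[:,:,::-1].copy();cv2.imwrite("pics/w2.png",im)
E
```

```text
time: 1.78
position: [0.5264, 0.1654, 0.1031]
tool_rot: [0.298, -3.121, 0.004]
ft_force: [-0.1, 0.1, -0.1]
grip_width: 1.001
grip_force: 0.0
[0.52637767 0.16537339 0.10312594] [ 0.29787689 -3.12142707  0.00411173]
```

View pics/w2.png

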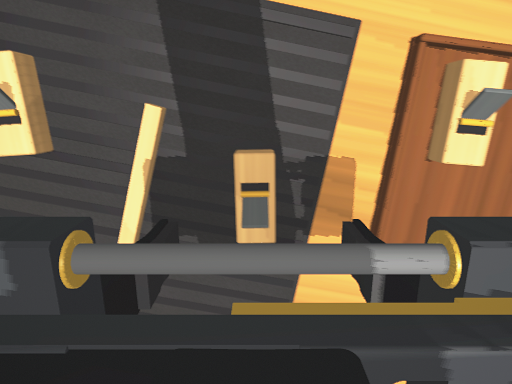

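The plane sits squarely between the fingers, with its top from (235,151) to (275,242) and well aligned, so I go down and grip.

```bash
python3 -m crank '[[1,0.02,0,-0.3,0],[1,0.02,0,-0.485,0],[0.2,0.02,0,-0.485,0],[0.2,0.02,0,-0.485,0],[0.2,0.02,0,-0.485,0]]' 25; python3 -m crank '[[0.2,0,0,0,0],[0.2,0,0,0.2,0],[0.2,0,0,0.45,0],[0.2,0,0,0.45,0]]'
```

```text
time: 2.45
position: [0.5344, 0.1703, 0.0117]
tool_rot: [-0.306, 3.123, 0.003]
ft_force: [0.5, 0.2, -0.2]
grip_width: 0.745
grip_force: 0.0
time: 2.95
position: [0.5364, 0.17, 0.1047]
tool_rot: [-0.303, 3.117, 0.005]
ft_force: [-1.2, -1.3, 0.4]
grip_width: 0.291
grip_force: 0.0
```

The fingers are slow (about 1/s) and the lift began before they closed. I'll open, look, and redo it.

```bash
python3 -m crank '[[1,0,0,0,0],[1,0,0,0,0],[1,0,0,0,0],[1,0,0,0,0],[1,0,0,0,0]]'
python3 - <<'E'
from h import *
from bench import *
s=get_state();print(s["position"],s["tool_rot"],s["grip_width"])
c=get_calibration("wrist");im=get_image("wrist")[:,:,::-1].copy();cv2.imwrite("pics/w3.png",im)
E
```

```text
time: 3.58
position: [0.5325, 0.1688, 0.099]
tool_rot: [0.305, -3.126, 0.0]
ft_force: [0.1, -0.8, 0.1]
grip_width: 0.771
grip_force: 0.0
[0.53253837 0.16878249 0.0989505 ] [ 3.04589631e-01 -3.12627248e+00  1.98187346e-04] 0.7712851337802727
```

View pics/w3.png

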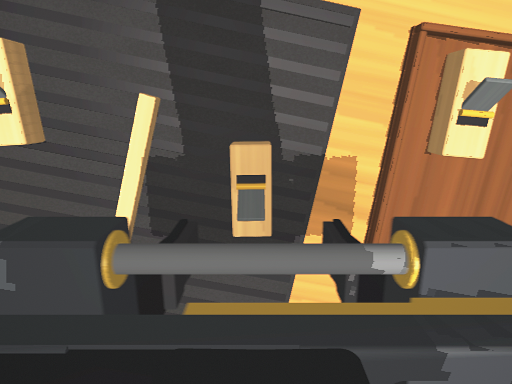

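The plane is undisturbed, still centred at (251,188). Descend, close fully, and only then lift.

```bash
python3 -m crank '[[0.75,0,0,-0.3,0],[0.75,0,0,-0.46,0],[0.6,0,0,-0.46,0],[0.2,0,0,-0.46,0],[0.2,0,0,-0.46,0]]' 25; python3 -m crank '[[0.2,0,0,0,0],[0.2,0,0,0,0],[0.2,0,0,0,0],[0.2,0,0,0,0]]'
```

```text
time: 4.25
position: [0.5343, 0.1694, 0.0093]
tool_rot: [-0.304, 3.123, 0.002]
ft_force: [-0.8, 0.4, -0.3]
grip_width: 0.493
grip_force: 0.0
time: 4.75
position: [0.5341, 0.1676, 0.0085]
tool_rot: [-0.303, 3.125, -0.001]
ft_force: [0.3, -4.1, 6.0]
grip_width: 0.238
grip_force: 24.9
```

```bash
python3 -m crank '[[0.2,0,0,0.15,0],[0.2,0,0,0.3,0],[0.2,0,0,0.3,0]]'
python3 - <<'E'
from h import *
from bench import *
s=get_state();print(s["grip_width"],s["grip_force"],s["ft_force"])
a=get_image("side")[130:290,180:370,::-1];b=get_image("wrist")[:,:,::-1]
cv2.imwrite("pics/c4.png",np.hstack([cv2.resize(a,(456,384)),cv2.resize(b[100:300,130:380],(344,275))[:384] if 0 else cv2.resize(b[100:300,130:380],(344,384))]))
E
```

```text
time: 5.12
position: [0.5343, 0.17, 0.0695]
tool_rot: [-0.305, 3.122, 0.003]
ft_force: [0.2, 1.0, -1.7]
grip_width: 0.241
grip_force: 24.4
0.24089732122318386 24.371686879676417 [ 0.17634086  1.04019529 -1.7141258 ]
```

View pics/c4.png

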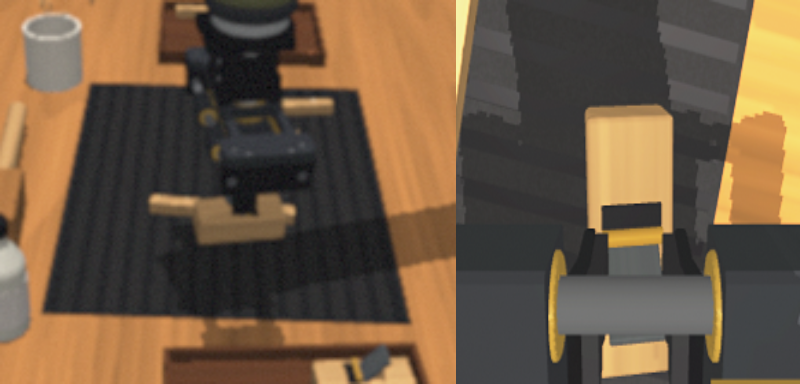

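The plane is held level, but the reported width (0.24) looks small for 34 mm. I'll check where the fingertips are on it.

```bash
python3 - <<'E'
from h import *
c=get_calibration("side");f=192/np.tan(np.radians(c["fovy"])/2)
for P in([.5343,.17,.0695],[.5343,.187,.0695],[.534,.187,.0695+.018],[.534,.187,.0695-.008]):
    x=np.array(c["R"])@P+c["t"];u=np.array([f*x[0]/x[2]+c["cx"],f*x[1]/x[2]+c["cy"]]);print(P,u.round(1),((u-[180,130])*2.4).round())
E
```

```text
[0.5343, 0.17, 0.0695] [279.5 223.8] [239. 225.]
[0.5343, 0.187, 0.0695] [279.7 228.5] [239. 236.]
[0.534, 0.187, 0.08750000000000001] [280.1 221.8] [240. 220.]
[0.534, 0.187, 0.061500000000000006] [279.7 231.4] [239. 243.]
```

```bash
python3 - <<'E'
from h import *
from bench import *
a=get_image("side")[175:245,235:335,::-1]
cv2.imwrite("pics/c5.png",cv2.resize(a,(800,560),interpolation=cv2.INTER_CUBIC))
E
```

```text
(no output)
```

View pics/c5.png

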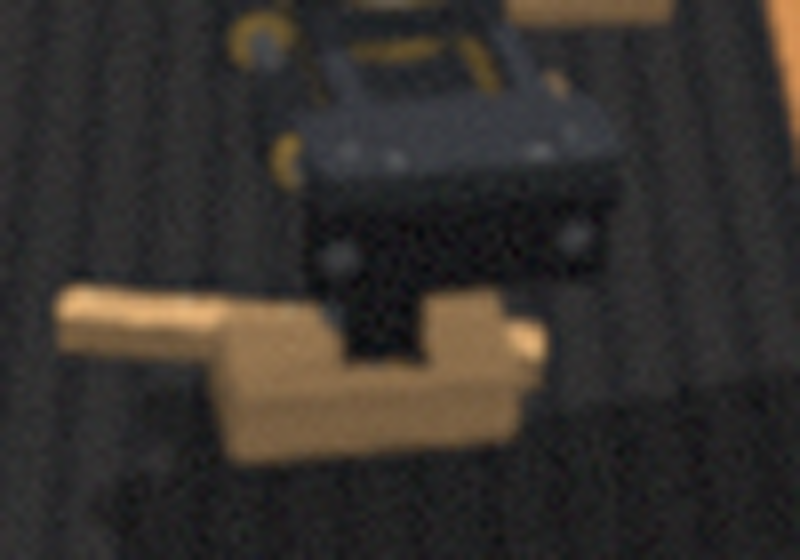

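The fingertips end on the block's top at crop (385,360) and hold the iron, with the plane level. The real tips are therefore about 18 mm above the reported TCP. The grip is sound, so I carry it and lower at a TCP of about 8 mm above the sole.

```bash
python3 -m crank '[[0.2,0,0.1,0.3,0],[0.2,-0.25,0.6,0.3,0],[0.2,-0.25,0.6,0.3,-0.019],[0.2,-0.25,0.6,0.3,-0.019],[0.2,-0.25,0.6,0.3,-0.019]]'; python3 -m crank '[[0.2,-0.25,0.48,0,0],[0.2,-0.25,0.48,0,0],[0.2,-0.25,0.48,-0.2,0],[0.2,-0.25,0.48,-0.45,0],[0.2,-0.25,0.48,-0.45,0]]'
```

```text
time: 5.9
position: [0.4822, 0.2878, 0.1258]
tool_rot: [0.119, -3.138, 0.003]
ft_force: [0.3, -0.8, -1.5]
grip_width: 0.235
grip_force: 24.5
time: 6.52
position: [0.4307, 0.3801, 0.0327]
tool_rot: [0.114, -3.132, 0.012]
ft_force: [0.4, 0.1, -1.2]
grip_width: 0.238
grip_force: 24.5
```

```bash
python3 -m crank '[[0.2,0,0,-0.06,0],[0.2,0,0,-0.09,0],[0.2,0,0,-0.09,0]]'
```

```text
time: 6.9
position: [0.4331, 0.385, 0.0199]
tool_rot: [-0.117, 3.139, 0.001]
ft_force: [-0.7, 0.1, -1.1]
grip_width: 0.242
grip_force: 24.5
```

```bash
python3 -m crank '[[0.2,0,0,-0.02,0],[0.2,0,0,-0.025,0],[0.2,0,0,-0.025,0]]'
```

```text
time: 7.28
position: [0.433, 0.385, 0.0146]
tool_rot: [-0.117, 3.139, 0.001]
ft_force: [0.4, -0.4, 0.2]
grip_width: 0.234
grip_force: 25.0
```

```bash
python3 -m crank '[[0.6,0,0,0,0],[0.6,0,0,0,0],[0.6,0,0,0,0],[0.6,0,0,0.3,0],[0.6,0,0,0.6,0]]'; python3 -m crank '[[0.6,0.1,-1,0.1,0],[0.6,0.1,-1,0.1,0],[0.6,0.1,-1,0.1,0],[0.6,0.1,-1,0.1,0.029]]';python3 -m crank '[[0.6,0.15,-1,-0.2,0],[0.6,0.15,-1,-0.2,0],[0.6,0.15,-1,-0.2,0],[0.6,0.15,-1,-0.2,0],[0.6,0.15,-1,-0.2,0]]'
python3 - <<'E'
from h import *
from bench import *
s=get_state();print(s["position"],s["tool_rot"],s["grip_width"])
c=get_calibration("wrist");im=get_image("wrist")[:,:,::-1].copy();cv2.imwrite("pics/w6.png",im);np.save("c6.npy",c)
im=get_image("side")[:,:,::-1].copy();rep(im,get_calibration("side"))
E
```

```text
time: 7.9
position: [0.432, 0.3845, 0.135]
tool_rot: [0.118, -3.138, 0.002]
ft_force: [1.1, 0.4, 1.0]
grip_width: 0.593
grip_force: 0.0
time: 8.4
position: [0.4537, 0.1801, 0.1551]
tool_rot: [-0.399, 3.115, -0.0]
ft_force: [1.2, 1.3, -0.9]
grip_width: 0.602
grip_force: 0.0
time: 9.02
position: [0.4824, -0.0166, 0.1141]
tool_rot: [0.397, -3.116, -0.0]
ft_force: [0.6, 0.0, 0.3]
grip_width: 0.6
grip_force: 0.0
[ 0.48243693 -0.0166452   0.11412318] [ 3.96925982e-01 -3.11599173e+00 -2.38955138e-04] 0.6004402321203313
REGION px [[352, 274], [371, 341], [250, 344], [249, 276]] z.02 [[0.384, 0.27], [0.377, 0.438], [0.588, 0.454], [0.597, 0.285]]
  piece c [429. 363.] size [84. 37.] ang 5.4 px [335. 311.]
  piece c [429. 297.] size [84. 38.] ang 5.8 px [330. 286.]
REGION px [[217, 166], [327, 167], [350, 264], [198, 260]] z.02 [[0.71, -0.172], [0.388, -0.181], [0.384, 0.24], [0.708, 0.241]]
  piece c [568.  55.] size [ 18. 113.] ang -5.0 px [265. 214.]
  piece c [ 489. -158.] size [149.  17.] ang 2.7 px [292. 173.]
REGION px [[466, 9], [511, 31], [511, 238], [435, 198]] z.02 [[-0.955, -2.738], [-0.965, -2.001], [-0.002, 0.134], [0.122, -0.028]]
  piece c [-138. -533.] size [1052.  111.] ang 68.9 px [457. 136.]
REGION px [[444, 0], [427, 95], [246, 156], [253, 0]] z.02 [[-0.919, -3.141], [-0.087, -0.806], [0.628, -0.238], [0.703, -3.014]]
  piece c [ 290. -643.] size [699. 293.] ang 48.9 px [355. 115.]
  piece c [ 559. -633.] size [364. 151.] ang 89.3 px [269. 112.]
```

View pics/w6.png

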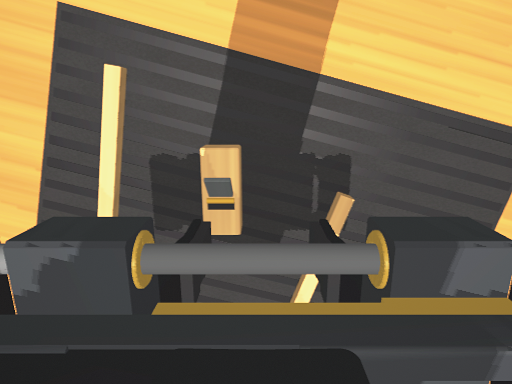

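Plane_b stands in its tray. The wrist view shows plane_a's top from (201,146) to (241,234), left of the fingers' centre line at column 260. Stick_a's near end is at (115,66).

```bash
python3 - <<'E'
from h import *
c=np.load("c6.npy",allow_pickle=True).item()
p=cast(c,[(202,148),(240,148),(241,234),(205,235)],.026);print(p.round(4),p.mean(0));e=p[3]+p[2]-p[0]-p[1];print(np.degrees(np.arctan2(e[1],e[0])),np.linalg.norm(e)/2)
p=cast(c,[(105,66),(126,68),(98,215),(119,215)],.014);print(p.round(4));e=p[3]+p[2]-p[0]-p[1];print("stick a near end",p[:2].mean(0),np.degrees(np.arctan2(e[1],e[0])))
E
```

```text
[[ 0.461  -0.0727]
 [ 0.4529 -0.0414]
 [ 0.5285 -0.0221]
 [ 0.5377 -0.0536]] [ 0.49504363 -0.04745024]
14.192501567005335 0.07859133664360747
[[ 0.4163 -0.1672]
 [ 0.4135 -0.15  ]
 [ 0.5486 -0.1556]
 [ 0.5437 -0.1365]]
stick a near end [ 0.41492149 -0.15859692] 5.4608843926425275
```

```bash
python3 -m crank '[[0.6,0.05,-0.155,0,0],[0.6,0.05,-0.155,-0.3,0],[0.6,0.05,-0.155,-0.52,0],[0.6,0.05,-0.155,-0.52,0]]'; python3 -m crank '[[0.6,0,0,-0.03,0],[0.6,0,0,-0.055,0],[0.6,0,0,-0.055,0]]'
```

```text
time: 9.62
position: [0.4895, -0.0443, 0.0077]
tool_rot: [0.406, -3.108, -0.001]
ft_force: [-0.6, 0.8, 0.2]
grip_width: 0.599
grip_force: 0.0
time: 10.0
position: [0.4934, -0.0459, 0.0001]
tool_rot: [-0.403, 3.114, 0.0]
ft_force: [-0.1, 0.6, -0.7]
grip_width: 0.598
grip_force: 0.0
```

```bash
python3 -m crank '[[0.6,0,0,-0.02,0],[0.6,0,0,-0.04,0],[0.3,0,0,-0.04,0],[0.3,0,0,-0.04,0],[0.3,0,0,-0.04,0]]' 25;  python3 -m crank '[[0.3,0,0,0,0],[0.3,0,0,0,0],[0.3,0,0,0,0]]'
```

```text
time: 10.62
position: [0.4928, -0.0464, -0.0087]
tool_rot: [-0.402, 3.116, -0.0]
ft_force: [-0.7, -0.7, -0.1]
grip_width: 0.385
grip_force: 25.0
time: 11.0
position: [0.4927, -0.0462, -0.0087]
tool_rot: [-0.403, 3.115, -0.0]
ft_force: [-0.2, -1.3, -0.4]
grip_width: 0.386
grip_force: 25.0
```

```bash
python3 -m crank '[[0.3,0,0,0.3,0],[0.3,0,0.1,0.6,0],[0.3,0.07,1,0.6,0],[0.3,0.07,1,0.6,-0.029],[0.3,0.07,1,0.6,-0.029]]'; python3 -m crank '[[0.3,0.08,1,0,0],[0.3,0.08,1,0,0],[0.3,0.08,1,0,0],[0.3,0.08,1,0,0],[0.3,0.08,1,0,0]]';python3 -m crank '[[0.3,0,0.02,-0.3,0],[0.3,0,0.02,-0.5,0],[0.3,0,0.02,-0.54,0],[0.3,0,0.02,-0.54,0]]'
```

```text
time: 11.62
position: [0.5064, 0.1557, 0.1115]
tool_rot: [-0.114, 3.139, 0.001]
ft_force: [1.2, -0.5, -1.7]
grip_width: 0.388
grip_force: 25.0
time: 12.25
position: [0.5219, 0.3544, 0.1104]
tool_rot: [0.121, -3.138, 0.002]
ft_force: [0.2, -1.3, -1.0]
grip_width: 0.386
grip_force: 25.0
time: 12.75
position: [0.5236, 0.3565, 0.0041]
tool_rot: [-0.114, 3.139, -0.0]
ft_force: [0.0, 0.1, -1.1]
grip_width: 0.383
grip_force: 25.0
```

```bash
python3 -m crank '[[0.3,0,0,-0.02,0],[0.3,0,0,-0.033,0],[0.55,0,0,-0.033,0],[0.55,0,0,-0.033,0],[0.55,0,0,-0.033,0]]'; python3 -m crank '[[0.55,0,0,0.3,0],[0.55,0,0,0.6,0],[0.55,0.1,-1,0.6,0],[0.55,0.1,-1,0.6,0],[0.55,0.1,-1,0.6,0]]'
python3 - <<'E'
from h import *
from bench import *
s=get_state();print(s["position"],s["tool_rot"],s["grip_width"])
im=get_image("side")[:,:,::-1].copy();rep(im,get_calibration("side"))
im=get_image("scene")[:,:,::-1].copy();rep(im,get_calibration("scene"));cv2.imwrite("pics/s7.png",im)
E
```

```text
time: 13.38
position: [0.5229, 0.3581, -0.003]
tool_rot: [-0.118, 3.139, 0.001]
ft_force: [0.1, 0.1, -0.9]
grip_width: 0.531
grip_force: 0.0
time: 14.0
position: [0.5416, 0.1695, 0.1172]
tool_rot: [-0.118, 3.138, 0.001]
ft_force: [1.4, -0.3, -0.2]
grip_width: 0.547
grip_force: 0.0
[0.54155347 0.16950106 0.11719524] [-1.18353342e-01  3.13823198e+00  7.63671103e-04] 0.5474000612708657
REGION px [[511, 0], [499, 238], [438, 201], [466, 9]] z.02 [[-1.501, -3.186], [0.026, 0.135], [0.118, -0.014], [-0.955, -2.738]]
  piece c [-145. -536.] size [1043.  111.] ang 69.5 px [458. 137.]
  piece c [-1085. -2636.] size [982. 216.] ang 63.6 px [492.  14.]
REGION px [[444, 0], [371, 341], [250, 344], [198, 255], [253, 0]] z.02 [[-0.919, -3.141], [0.377, 0.438], [0.588, 0.454], [0.711, 0.225], [0.703, -3.014]]
  piece c [429. 363.] size [84. 37.] ang 5.6 px [335. 311.]
  piece c [525. 341.] size [84. 37.] ang 2.5 px [285. 301.]
  piece c [429. 297.] size [84. 38.] ang 5.7 px [331. 286.]
  piece c [603. 306.] size [ 99. 217.] ang -60.9 px [235. 288.]
  piece c [408. 225.] size [302. 196.] ang 69.8 px
[... 212 characters left out ...]
EGION px [[241, 124], [330, 175], [220, 272], [133, 204]] z.02 [[0.399, 0.199], [0.724, 0.194], [0.702, -0.228], [0.393, -0.221]]
  piece c [ 489. -156.] size [149.  19.] ang 7.0 px [178. 210.]
  piece c [549.  57.] size [ 16. 151.] ang -4.9 px [250. 175.]
REGION px [[251, 0], [296, 0], [311, 143], [242, 108]] z.02 [[-0.082, 0.823], [0.059, 0.945], [0.61, 0.266], [0.352, 0.259]]
  piece c [241. 682.] size [ 37. 323.] ang -50.1 px [295.  46.]
  piece c [131. 591.] size [ 45. 609.] ang -53.4 px [253.  48.]
REGION px [[58, 0], [105, 0], [131, 122], [79, 119]] z.02 [[-0.682, 0.304], [-0.537, 0.43], [0.139, -0.01], [0.008, -0.103]]
  piece c [-125.  167.] size [ 25. 285.] ang -29.9 px [122.  68.]
```

Both planes are in. Now stick_b at (0.549, 0.057), angle -5°.

```bash
python3 -m crank '[[0.45,0.03,-0.505,0,-0.026],[0.45,0.03,-0.505,0,-0.026],[0.45,0.03,-0.505,-0.3,-0.026],[0.45,0.03,-0.505,-0.585,-0.026],[0.45,0.03,-0.505,-0.585,-0.026]]'; python3 -m crank '[[0.45,0,0,-0.03,0],[0.45,0,0,-0.06,0],[0.45,0,0,-0.06,0]]'
```

```text
time: 14.72
position: [0.5429, 0.0696, -0.0042]
tool_rot: [-0.139, -3.129, 0.005]
ft_force: [0.4, -0.1, 0.9]
grip_width: 0.451
grip_force: 0.0
time: 15.1
position: [0.5482, 0.0707, -0.0112]
tool_rot: [0.138, 3.137, 0.001]
ft_force: [0.1, -0.2, -0.7]
grip_width: 0.449
grip_force: 0.0
```

```bash
python3 -m crank '[[0.45,0,-0.06,0,0],[0.1,0,-0.06,-0.01,0],[0.1,0,-0.06,-0.01,0],[0.1,0,-0.06,-0.01,0],[0.1,0,-0.06,-0.01,0]]' 15;  python3 -m crank '[[0.1,0,0,0,0],[0.1,0,0,0,0]]'
```

```text
time: 15.72
position: [0.5473, 0.0585, -0.0143]
tool_rot: [-0.138, -3.139, -0.0]
ft_force: [1.1, -0.4, -0.5]
grip_width: 0.151
grip_force: 15.0
time: 15.98
position: [0.5473, 0.0584, -0.0144]
tool_rot: [-0.139, -3.139, -0.0]
ft_force: [0.6, 0.5, -0.2]
grip_width: 0.153
grip_force: 15.0
```

Stick_b is held. I lift it and work out the stick tray's pose.

```bash
python3 -m crank '[[0.1,0,0,0.3,0],[0.1,0,-0.3,0.9,0],[0.1,0,-0.8,0.9,0],[0.1,0,-1,0.9,0],[0.1,0,-1,0.9,0]]'
python3 - <<'E'
from h import *
from bench import *
for n,P in(("scene",[(122,224),(69,268),(134,319),(183,272)]),("side",[(313,131),(314,152),(247,152),(249,131)])):
    c=get_calibration(n);q=cast(c,P,.02);print(n,q.round(3).tolist(),q.mean(0).round(3));
    im=cv2.imread(f"pics/{n}0.png");h=cv2.cvtColor(im,cv2.COLOR_BGR2HSV)
    m=np.zeros(im.shape[:2],np.uint8);cv2.fillPoly(m,[np.array(P)],1);m=cv2.erode(m,np.ones((5,5)))
    b=((h[...,2]>135)&(m>0)).astype(np.uint8)
    for k in cv2.findContours(b,0,1)[0]:
        if cv2.contourArea(k)>40:
            r=cv2.minAreaRect((cast(c,k[:,0],.013)*1000).astype(np.float32));print(r)
E
```

```text
time: 16.6
position: [0.5472, -0.1436, 0.1668]
tool_rot: [0.139, 3.137, 0.0]
ft_force: [0.4, 0.3, -0.8]
grip_width: 0.157
grip_force: 15.0
scene [[0.422, -0.282], [0.429, -0.443], [0.64, -0.431], [0.637, -0.282]] [ 0.532 -0.36 ]
((533.5344848632812, -410.5116882324219), (152.7220916748047, 15.916999816894531), 0.43633976578712463)
side [[0.409, -0.431], [0.418, -0.275], [0.626, -0.265], [0.627, -0.42]] [ 0.52  -0.348]
((537.6488037109375, -419.1199645996094), (150.29254150390625, 7.980175018310547), 2.9003772735595703)
```

```bash
python3 -m crank '[[0.1,-0.1,-1,0.4,0.02],[0.1,-0.1,-1,0.4,0.02],[0.1,-0.1,-1,0.4,0.02],[0.1,-0.1,-1,0.4,0.02],[0.1,-0.1,-1,0.4,0.02]]'
python3 - <<'E'
from h import *
from bench import *
s=get_state();print(s["position"],s["tool_rot"],s["grip_width"])
c=get_calibration("wrist");im=get_image("wrist")[:,:,::-1].copy();cv2.imwrite("pics/w8.png",im);np.save("c8.npy",c)
E
```

```text
time: 17.23
position: [0.5261, -0.3451, 0.2465]
tool_rot: [-0.05, 3.141, -0.003]
ft_force: [0.2, 0.5, -0.9]
grip_width: 0.152
grip_force: 15.0
[ 0.5261032  -0.34508846  0.24646239] [-0.05014471  3.14064969 -0.00322801] 0.1516380543569662
```

View pics/w8.png

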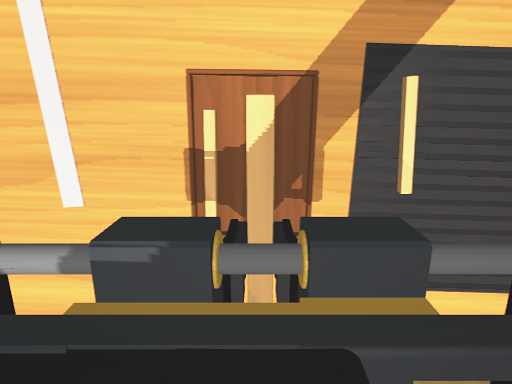

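The wrist view shows the stick tray's near corners at (186,70) and (318,72), the tray stick from (209,110) to (210,215), and the held stick pointing straight along. Stick_a runs from (411,76) to (405,193).

```bash
python3 - <<'E'
from h import *
c=np.load("c8.npy",allow_pickle=True).item()
q=cast(c,[(186,70),(318,72),(195,215),(312,215)],.02);print(q.round(4))
for e in (q[1]-q[0],q[2]-q[0],q[3]-q[1]):print(np.linalg.norm(e),np.degrees(np.arctan2(e[1],e[0])))
p=cast(c,[(209,110),(210,215)],.02);print("tray stick",p.round(4))
p=cast(c,[(412,76),(404,193)],.012);e=p[1]-p[0];print("stick a",p.round(4),p.mean(0),np.linalg.norm(e),np.degrees(np.arctan2(e[1],e[0])))
p=cast(c,[(260,95)],.262);print("held near end",p)
E
```

```text
[[ 0.4167 -0.4381]
 [ 0.4139 -0.2789]
 [ 0.6004 -0.4303]
 [ 0.5951 -0.273 ]]
0.15914950579288625 91.0307539162575
0.18383186635683177 2.414361938314998
0.18133615456617444 1.8669525232567898
tray stick [[ 0.4626 -0.4106]
 [ 0.5997 -0.4101]]
stick a [[ 0.4139 -0.1616]
 [ 0.5625 -0.1502]] [ 0.48820207 -0.15593488] 0.14904352326502066 4.382899707422879
held near end [[ 0.45205149 -0.34705447]]
```

```bash
python3 -m crank '[[0.1,0,-0.075,-0.3,0],[0.1,0,-0.075,-0.6,0],[0.1,0,-0.075,-0.9,0],[0.1,0,-0.075,-1,0],[0.1,0,-0.075,-1,0]]'; python3 -m crank '[[0.1,0,0,-0.15,0],[0.1,0,0,-0.24,0],[0.1,0,0,-0.26,0],[0.1,0,0,-0.26,0]]'
```

```text
time: 17.9
position: [0.5274, -0.355, 0.045]
tool_rot: [0.061, -3.139, -0.002]
ft_force: [0.4, 0.1, 0.3]
grip_width: 0.154
grip_force: 15.0
time: 18.4
position: [0.528, -0.3571, -0.0053]
tool_rot: [-0.059, 3.14, -0.001]
ft_force: [0.7, -0.1, -0.1]
grip_width: 0.154
grip_force: 15.0
```

```bash
python3 -m crank '[[0.1,0,0,-0.014,0],[0.33,0,0,-0.014,0],[0.33,0,0,-0.014,0],[0.33,0,0,-0.014,0],[0.33,0,0,0.1,0]]'; python3 -m crank '[[0.33,0,0,0.3,0],[0.45,-0.1,0.5,0.4,0],[0.45,-0.2,1,0.4,0.0065],[0.45,-0.2,1,0.4,0.0065],[0.45,-0.2,1,0.4,0.0065]]'; python3 -m crank '[[0.45,0,0,-0.2,0],[0.45,0,0,-0.45,0],[0.45,0,0,-0.45,0]]'
```

```text
time: 19.02
position: [0.5259, -0.3556, 0.0121]
tool_rot: [0.058, -3.137, -0.003]
ft_force: [-0.0, -0.1, -0.0]
grip_width: 0.328
grip_force: 0.0
time: 19.65
position: [0.487, -0.1519, 0.0939]
tool_rot: [-0.132, 3.138, 0.004]
ft_force: [0.6, -1.2, -0.2]
grip_width: 0.45
grip_force: 0.0
time: 20.02
position: [0.4836, -0.156, 0.0008]
tool_rot: [0.122, -3.131, -0.002]
ft_force: [-0.1, -0.3, 0.3]
grip_width: 0.451
grip_force: 0.0
```

```bash
python3 -m crank '[[0.45,0,0,-0.04,0],[0.45,0,0,-0.07,0],[0.1,0,0,-0.075,0],[0.1,0,0,-0.075,0],[0.1,0,0,-0.075,0]]' 15; python3 -m crank '[[0.1,0,0,0,0],[0.1,0,0,0,0]]'
```

```text
time: 20.65
position: [0.4877, -0.1568, -0.0109]
tool_rot: [-0.122, 3.138, 0.0]
ft_force: [-0.5, -0.1, 0.3]
grip_width: 0.197
grip_force: 0.0
time: 20.9
position: [0.4874, -0.1567, -0.0112]
tool_rot: [-0.123, 3.139, 0.0]
ft_force: [-0.1, 0.1, 0.1]
grip_width: 0.105
grip_force: 0.0
```

It closed past 14 mm, so it missed. I lift and locate stick_a again.

```bash
python3 -m crank '[[0.45,0,0,0,0],[0.45,0,0,0,0],[0.45,0,0,0.3,0],[0.45,0,0,0.6,0],[0.45,0,0,0.6,0]]'
python3 - <<'E'
from h import *
from bench import *
s=get_state();print(s["position"])
c=get_calibration("wrist");im=get_image("wrist")[:,:,::-1].copy();np.save("c9.npy",c);cv2.imwrite("pics/w9.png",im)
for n,i in(("wrist",im),("scene",get_image("scene")[:,:,::-1].copy()),("side",get_image("side")[:,:,::-1].copy())):
    c=get_calibration(n);h=cv2.cvtColor(i,cv2.COLOR_BGR2HSV);b=cv2.inRange(h,(8,40,140),(35,255,255))
    for k in cv2.findContours(b,0,1)[0]:
        if cv2.contourArea(k)<100: continue
        r=cv2.minAreaRect((cast(c,k[:,0],.012)*1000).astype(np.float32))
        if min(r[1])<30 and 60<max(r[1])<170: print(n,np.round(r[0]),np.round(r[1]),round(r[2],1),k[:,0].mean(0).round())
E
```

```text
time: 21.52
position: [0.4912, -0.1578, 0.1138]
tool_rot: [-0.122, 3.129, -0.002]
ft_force: [0.5, -0.1, -0.8]
grip_width: 0.442
grip_force: 0.0
[ 0.49116852 -0.15779609  0.11377034]
wrist [553. -63.] [60. 15.] 11.1 [353. 259.]
wrist [ 475. -155.] [134.  14.] 5.1 [262. 168.]
scene [ 491. -157.] [149.  16.] 6.1 [178. 210.]
```

The stick hasn't moved; the tips were just too high. Going lower in steps while watching the force.

```bash
python3 -m crank '[[0.45,0,0,-0.3,0],[0.45,0,0,-0.58,0],[0.45,0,0,-0.615,0],[0.45,0,0,-0.615,0]]'; python3 -m crank '[[0.45,0,0,-0.01,0],[0.45,0,0,-0.02,0],[0.45,0,0,-0.02,0]]'
```

```text
time: 22.18
position: [0.487, -0.157, -0.0143]
tool_rot: [0.122, -3.138, 0.0]
ft_force: [0.4, 0.7, 0.9]
grip_width: 0.446
grip_force: 0.0
time: 22.55
position: [0.488, -0.1567, -0.0175]
tool_rot: [-0.123, 3.138, 0.0]
ft_force: [0.1, -0.2, -0.1]
grip_width: 0.453
grip_force: 0.0
```

```bash
python3 -m crank '[[0.1,0,0,0,0],[0.1,0,0,0,0],[0.1,0,0,0,0],[0.1,0,0,0,0],[0.1,0,0,0,0]]' 15
```

```text
time: 23.18
position: [0.4873, -0.1567, -0.0183]
tool_rot: [0.123, -3.139, -0.0]
ft_force: [-0.9, 0.2, 0.8]
grip_width: 0.161
grip_force: 15.0
```

```bash
python3 -m crank '[[0.1,0,0,0.3,0],[0.1,0.17,-0.2,0.4,-0.007],[0.1,0.17,-0.8,0.4,-0.007],[0.1,0.17,-0.8,0.4,-0.007],[0.1,0.17,-0.8,0.4,-0.007]]'; python3 -m crank '[[0.1,0,0,-0.1,0],[0.1,0,0,-0.3,0],[0.1,0,0,-0.35,0],[0.1,0,0,-0.35,0]]'
```

```text
time: 23.8
position: [0.5188, -0.3236, 0.0619]
tool_rot: [0.04, -3.14, 0.007]
ft_force: [-0.3, 1.2, 0.4]
grip_width: 0.156
grip_force: 15.0
time: 24.3
position: [0.5212, -0.3151, -0.0092]
tool_rot: [0.056, -3.14, -0.002]
ft_force: [0.1, -0.9, 0.1]
grip_width: 0.153
grip_force: 15.0
```

```bash
python3 -m crank '[[0.1,0,0,-0.012,0],[0.3,0,0,-0.012,0],[0.3,0,0,-0.012,0],[0.3,0,0,-0.012,0],[0.3,0,0,0.1,0]]'; python3 -m crank '[[0.3,0,0,0.4,0],[0.3,-0.1,0.7,0.7,0],[0.3,-0.2,1,0.9,0],[0.3,-0.2,1,0.9,0],[0.3,-0.2,1,0.9,0]]'
python3 - <<'E'
from h import *
from bench import *
P={"scene":get_image("scene"),"side":get_image("side")}
a=P["scene"][75:330,55:375,::-1];b=P["side"][110:355,160:390,::-1]
f=lambda i:cv2.resize(i,(int(i.shape[1]*500/i.shape[0]),500))[:,:400] if 0 else cv2.resize(i,(400,int(i.shape[0]*400/i.shape[1])))
A,B=f(a),f(b);H=max(len(A),len(B));o=np.zeros((H,800,3),np.uint8);o[:len(A),:400]=A;o[:len(B),400:]=B;cv2.imwrite("pics/fin.png",o)
for n,i in P.items():
    c=get_calibration(n);i=i[:,:,::-1].copy();h=cv2.cvtColor(i,cv2.COLOR_BGR2HSV)
    Q=[(122,224),(69,268),(134,319),(183,272)] if n=="scene" else [(313,131),(314,152),(247,152),(249,131)]
    m=np.zeros(i.shape[:2],np.uint8);cv2.fillPoly(m,[np.array(Q)],1);m=cv2.erode(m,np.ones((3,3)))
    for k in cv2.findContours(((h[...,2]>135)&(m>0)).astype(np.uint8),0,1)[0]:
        if cv2.contourArea(k)>30: print(n,[np.round(v,1) for v in cv2.minAreaRect((cast(c,k[:,0],.015)*1000).astype(np.float32))])
E
```

```text
time: 24.92
position: [0.5199, -0.3159, 0.0104]
tool_rot: [0.053, -3.138, -0.002]
ft_force: [0.1, 0.1, 1.0]
grip_width: 0.297
grip_force: 0.0
time: 25.55
position: [0.4812, -0.1146, 0.1933]
tool_rot: [-0.056, 3.139, 0.001]
ft_force: [0.6, 0.4, 0.1]
grip_width: 0.298
grip_force: 0.0
scene [array([ 522.2, -411.4]), array([184.6,  19.8]), np.float64(1.6)]
scene [array([ 529.3, -367.4]), array([202.8, 129.3]), np.float64(1.8)]
scene [array([ 524.9, -314.6]), array([196.6,  60.1]), np.float64(3.2)]
side [array([ 523.9, -324.9]), array([151.9,  21.5]), np.float64(2.8)]
side [array([ 529.8, -365. ]), array([149.5,  15. ]), np.float64(2.9)]
side [array([ 538. , -418.8]), array([149.8,  16. ]), np.float64(2.9)]
```

View pics/fin.png

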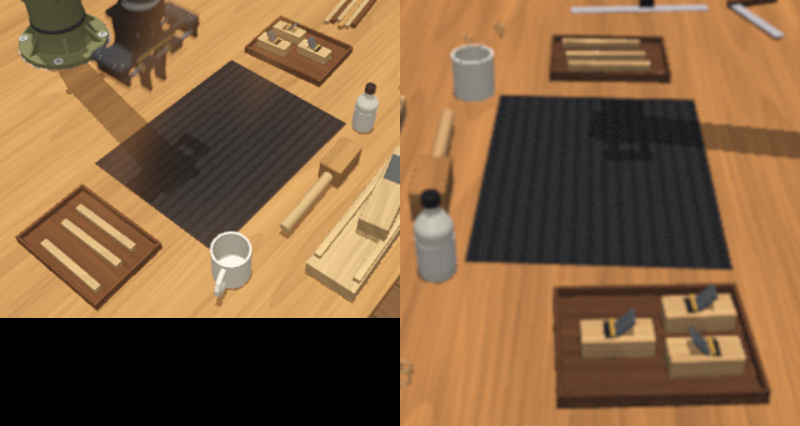

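The final view shows three sticks lying parallel and flat in the stick tray, about (88,240) in the left crop. Three planes stand on their soles in the plane tray, about (660,340) in the right crop. The mat is clear and the bystanders are where they were.

```bash
python3 -c "
from bench import close_job
print(close_job())"
```

```text
the job is handed in; nothing more can be done
None
```

I handed the job in at about 26 s: the last pictures show all three sticks flat and parallel in the stick tray, all three planes on their soles in the plane tray, and the glue bottle, mug and mallet where they were; no verdict came back.

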